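Load the oblong blank into the inclined coining die

TASK

Swing the lamp arm to the right (towards -y) until the lamp head no longer hangs over any part of the die's sloping bed, and leave it there. Then take the oblong aluminium blank from the bench and lay it, large face down, fully home and flat in the matching cavity of the sloping die, gently, without ramming or dropping it, and let go. Leave the other blanks and everything else on the bench where they are.

Things in the scene. Friction and masses are not known exactly. Their poses are not given: they have to be found in the camera images.
- die: Fixed grey stand of the die. Origin on the bench top, below the middle of the sloping bed; x points away from the robot, y left, z up. Base plate 20 mm thick, x -95 to 95 mm, y -85 to 85 mm, with a foot at its back right that carries the lamp post: 26 mm diameter, at x 170, y -120 mm, 210 mm tall. The bed slopes 30 degrees, its high edge (150 mm) towards the robot.
- bed: Sloping steel bed plate of the die, 170 mm (x, down the slope, away from the robot) by 160 mm (y, level), fixed to the stand, 100 mm above its origin. Origin at the middle of its upper face; z is square to that face and leans 30 degrees from vertical, away from the robot. The nest plate with the cavity is clamped on it: 128 mm (x) by 88 mm (y), 16 mm thick; see nest_mid.
- nest_mid (a point): Point 16 mm above the bed's origin along its z, level with the nest's top. The cavity is 103 mm (bed x) by 63 mm (bed y), 8 mm deep, mouth chamfered 1.5 mm, in the middle of the nest. Nest and cavity are square to the bed and centred on this point in bed x, but clamped up to 12 mm to either side of it in bed y: this offset is not measured, find it by touch or sight.
- lamp (a joint): Angle of the level lamp arm about its vertical hinge on the lamp post, rad. 0: lamp head over the middle of the bed (the arm points from the post to the stand's origin). It grows as the head swings anticlockwise seen from above, to the stand's -y side. Range -0.5 to 1.3; stays where it is left (about 2 N at the grip). Starts at -0.3 to 0.25; the head is clear of the bed above about 0.6.
- lamp_hinge (a point): Point on the hinge axis, on top of the lamp post, 215 mm above the bench, at the height of the arm's bar.
- lamp_grip (a point): Point on the upright black grip on the lamp head, 208 mm from the hinge axis, 275 mm above the bench. The grip is a round rod 20 mm in diameter, its top 297 mm and its foot 232 mm above the bench. The lamp head below it is 68 mm in diameter, from 199 to 232 mm above the bench; the arm is a bar 16 mm wide and 14 mm high at 215 mm.
- blank_oblong: Plain aluminium block, the blank that fits: 100 mm (x) by 60 mm (y) by 24 mm thick (z), about 0.4 kg. Origin at the centre of its underside. Lies flat on the bench. In the cavity it stands 16 mm above the nest; either way round is right.
- blank_square: Another aluminium blank, 70 by 70 by 24 mm. Origin at the centre of its underside. Not for this die.
- blank_round: Another aluminium blank, a disc 72 mm in diameter, 24 mm thick. Origin at the centre of its underside. Not for this die.
- hammer: Hammer lying on the bench, about 300 mm long, handle to its -x. Bystander.
- wrench: Wrench lying on the bench, about 180 mm long. Bystander.
- stud0: Domed dark steel stud, 34 mm in diameter, 19 mm tall, among the blanks. Origin under its centre. Bystander.
- stud1: Domed dark steel stud like the other. Bystander.
- can: Grey can, 66 mm in diameter, 110 mm tall, to the right of the die. Origin under its centre. Bystander.
- cup: Steel cup, 90 mm in diameter, 70 mm tall, on the left. Origin under its centre. Bystander.
Things that resemble listed ones, but are neither listed nor needed, are in the scene too. What is shaped like the blank_oblong but blue or turquoise is not meant.

How it is judged:
On the way:
1. The lamp arm has been swung clear of the die (joint above 0.55 rad) before the oblong blank is moved (value of joint lamp above 0.55 rad and distance of blank_oblong from where it was at the start of the episode below 0.02 m), for 0.2 s.
At the end, for the whole second after the job is handed in: Lamp joint above 0.55 rad. Oblong blank released, at rest in the cavity: underside 4 to 10.5 mm above the bed's face (cavity floor 8, nest top 16), flat within 0.04 rad, its length along the bed's x within 0.1 rad, within 8 mm of the bed's middle in x and 18 mm in y (value of joint lamp above 0.55 rad and z of blank_oblong in the frame of bed between 0.004 and 0.0105 m and x of blank_oblong in the frame of bed between -0.008 and 0.008 m and y of blank_oblong in the frame of bed between -0.018 and 0.018 m and angle between the z axis of blank_oblong and the z axis of bed, either way round below 0.04 rad and angle between the x axis of blank_oblong and the x axis of bed, either way round below 0.1 rad and linear speed of blank_oblong below 0.01 m/s and contact force between blank_oblong and the fingers below 0.1 N); the robot touches nothing.
It fails at once if The blank is rammed into or dropped on the die: more than 60 N between them (contact force between blank_oblong and die above 60 N).
It fails at once if Another blank or a bystander is moved by more than 30 mm (distance of any of blank_square, blank_round, hammer, wrench, stud0, stud1, can, cup from where it was at the start of the episode above 0.03 m).
It also fails if it takes over 72 s, if anything falls off the work surface, if the arm or the gripper's body presses on something with over 40 N, if the wrist force passes 120 N, or if a joint passes its speed limit or range.

ROBOT

A 6-joint arm with a two-finger parallel gripper is mounted at the origin on the work surface. World frame = base frame: x ahead of the robot, y to its left, z up, the work surface at z = 0. Lengths are in m, angles in rad, forces in N, time in s.
With the tool pointing down it reaches from about 0.425 to 0.925 m from the base axis. Payload 12.5 kg.
Tool frame: the origin (TCP) lies on the mounting face of the last link; the fingertips stand 173 mm ahead of it and the grasp point (between the pads) lies 155 mm ahead of it; z points along the fingers, y is the direction in which the jaws open and shut (so a half turn about z gives the same grasp; the last joint's range is limited). The gripper opens to 85 mm and grips with 20 to 120 N. Pads are 22 mm wide; open, the fingers measure 114 mm over their backs; the gripper's body (76 mm by 85 mm) begins 54 mm behind the grasp point. The pads swing forward as they close: fully open they stand 13 mm farther back than shut.
Start: joints at [1.048, 0.491, 1.559, -0, 1.092, -0.106], TCP at [0.253, 0.572, 0.405] pointing down, gripper open.
Joint ranges: [-3.1, 3.1], [-0.84, 2.19], [0.05, 2.79], [-1.13, 4.28], [0.06, 2.93], [-2.69, 2.69]. Speed limits (rad/s): [2.22, 2.22, 2.79, 3.14, 3.14, 3.14].

INTERFACE

Orientations are given as a unit quaternion [x, y, z, w].
In Python, from cell import ctrl gives the robot as it stands. The module is installed in compiled form; this text tells all that it offers.
- The arm moves only by the tool carry_out, never from a script. Its argument "targets" is a list of rows, each an object with "dp": the shift along the tool's x, y, z in m, a list of three; "delta_rot": the turn, a rotation vector about the tool's x, y, z in rad, a list of three; "fingers": the opening, from 0 (shut) to 1 (fully open). In form: [{"dp": [tx, ty, tz], "delta_rot": [wx, wy, wz], "fingers": fingers}, ...]. A call has 1 to 10 rows; each row is the pose to reach, as a shift and turn from the pose commanded when the call began, along the tool's axes at that moment; what a row does not reach only later rows make up. A row lasts 1/10 s, in which the tool goes at most 50 mm and 8.59 degrees, less where a joint would pass 70% of its speed; a pose out of reach is approached as far as the arm can. A call with a gripper value outside its range is refused whole. The fingers move at their own pace and stop on an object; "grip_force" is the grip in N (left out, the last holds). Time passes only in rows, so rows that repeat a pose let the fingers close. It gives the time, the measured TCP pose, the force and the opening at its end, in the units of the state.
- ctrl.read_state(): the state, without advancing time (a new reading comes with each control period).
- ctrl.grab_frame(name): name is "scene" or "top" or "wrist"; returns the picture (384x512x3 uint8, red, green, blue); there is no depth.
- ctrl.get_calibration(name): a dict with "fx", "fy", "cx", "cy" (pixels), "dist" ([k1, k2, p1, p2, k3] as OpenCV has them; the pictures are not rectified), "R" (3x3) and "t" (3): a world point X has camera coordinates R X + t; the wrist camera has in their place "tool_from_camera" (4x4, takes a point from camera to tool coordinates, whose origin is the TCP and whose axes are the flange's). Camera axes: x right, y down, z forward; pixel columns grow to the right and rows downward; lengths in m; the calibration is good to about 2 mm. A picture is of the moment at which its call begins: read the wrist's pose just before it. get_calibration takes no time and is no camera call.
- ctrl.job_done(): hands the job in, once; it reports no verdict.
The state is a dict: "clock": time; "qpos": joint angles; "qd": joint speeds; "effort": joint torques, N m; "tcp_pos": TCP position; "orientation": TCP orientation; "force": force on the tool from outside, world axes, zero at the start; "wrist_torque": the same for the moment, N m; "finger_gap": finger opening in m.
Only numpy, scipy, OpenCV 4.12 (cv2) and the standard library are available. Lean on these libraries where they do the work, as an engineer would, in place of code of your own. Each camera call takes 0.05 s, during which the arm holds its last target. There are 200 camera calls.

## Working session

There is one attempt and no reset: what is moved stays moved. The work goes in short steps, Python scripts to look and compute and a tool call to move; the robot and the scene stay as the last step left them, time stands still between calls to the robot, and variables do not carry over. Pictures are saved under pics/ and viewed, about 8 in all and at most 12, crops included, and the job is handed in when it is done.

Besides the shell and the picture viewer there is one more tool, called in YAML: its name, and indented under it one key for each argument. carry_out: Moves the arm, as the interface text tells. Its arguments: {"type":"object","properties":{"targets":{"type":"array","items":{"type":"object","properties":{"dp":{"type":"array","items":{"type":"number"}},"delta_rot":{"type":"array","items":{"type":"number"}},"fingers":{"type":"number"}}}},"grip_force":{"type":"number"}},"required":["targets"]}

```bash
mkdir -p pics; cat > h.py <<'E'
import numpy as np,cv2
from scipy.spatial.transform import Rotation as R
from cell import ctrl
def grab(n,f=None):
    im=np.ascontiguousarray(ctrl.grab_frame(n)[:,:,::-1])
    if f: cv2.imwrite('pics/'+f,im)
    return im
def cam(n,st=None):
    c=ctrl.get_calibration(n);K=np.array([[c['fx'],0,c['cx']],[0,c['fy'],c['cy']],[0,0,1]]);d=np.array(c['dist'])
    if 'R' in c: Rc=np.array(c['R']);t=np.array(c['t'])
    else:
        st=st or ctrl.read_state();T=np.eye(4);T[:3,:3]=R.from_quat(st['orientation']).as_matrix();T[:3,3]=st['tcp_pos']
        M=np.linalg.inv(T@np.array(c['tool_from_camera']));Rc=M[:3,:3];t=M[:3,3]
    return K,d,Rc,t
def rays(C,uv):
    K,d,Rc,t=C
    p=cv2.undistortPoints(np.array(uv,float).reshape(-1,1,2),K,d).reshape(-1,2)
    return -Rc.T@t,np.c_[p,np.ones(len(p))]@Rc
def onplane(C,uv,z=0,n=(0,0,1),p0=None):
    n=np.array(n,float);p0=np.array([0,0,z]) if p0 is None else np.array(p0)
    o,r=rays(C,uv);return o+r*((((p0-o)@n)/(r@n))[:,None])
def proj(C,X):
    K,d,Rc,t=C
    return cv2.projectPoints(np.array(X,float).reshape(-1,1,3),cv2.Rodrigues(Rc)[0],t,K,d)[0].reshape(-1,2)
def totool(w,st=None):
    st=st or ctrl.read_state();return R.from_quat(st['orientation']).as_matrix().T@np.array(w)
E
python3 - <<'E'
from h import *
np.set_printoptions(precision=3,suppress=True)
a=grab('top','top.png');b=grab('scene','scene.png')
for n in('top','scene'):
    C=cam(n);print(n,C[0][0,0],-C[2].T@C[3],C[2])
print(ctrl.read_state())
E
```

```text
top 456.81905954563996 [ 0.282 -0.019  1.524] [[ 0.013 -1.     0.009]
 [-0.99  -0.014 -0.14 ]
 [ 0.14  -0.007 -0.99 ]]
scene 444.0148160113756 [0.956 0.875 0.914] [[-0.882  0.472  0.01 ]
 [ 0.267  0.516 -0.814]
 [-0.389 -0.715 -0.581]]
{'clock': 0.1, 'qpos': array([ 1.048,  0.492,  1.559, -0.   ,  1.092, -0.106]), 'qd': array([ 0.001, -0.001, -0.001,  0.001,  0.001, -0.   ]), 'effort': array([  0.004, -61.944, -26.203,  -0.   ,   0.003,   0.   ]), 'tcp_pos': array([0.253, 0.571, 0.404]), 'orientation': array([ 0.207,  0.978, -0.   , -0.   ]), 'force': array([-0.093,  0.782, -0.488]), 'wrist_torque': array([0.01 , 0.05 , 0.036]), 'finger_gap': 0.0852661683317069}
```

View pics/top.png

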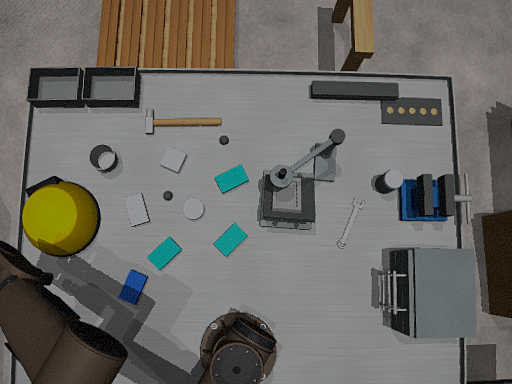

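View pics/scene.png

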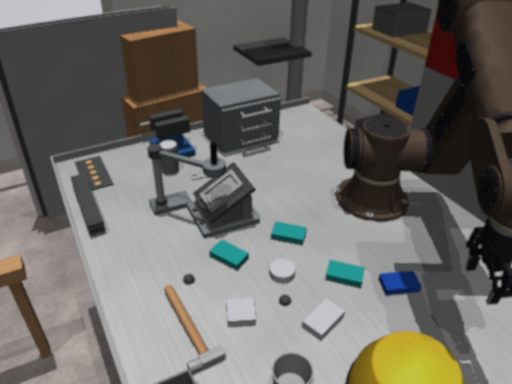

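Top view: the white/bare oblong at (136,209) is bare aluminium and 100x60 in shape, so it should be the blank. The other candidates are teal at (232,179), (230,240) and (165,253), and blue at (133,287). The square is at (173,160) and the disc at (193,208). The lamp head is at about (282,176) and the post at (338,136). Next I'll confirm this in an enlarged crop and measure.

```bash
python3 - <<'E'
from h import *
np.set_printoptions(precision=3,suppress=True)
a=cv2.imread('pics/top.png');C=cam('top')
c1=cv2.resize(a[120:240,250:350],None,fx=4,fy=4,interpolation=cv2.INTER_CUBIC)
c2=cv2.resize(a[140:260,100:200],None,fx=4,fy=4,interpolation=cv2.INTER_CUBIC)
cv2.imwrite('pics/crop.png',np.hstack([c1,c2]))
hsv=cv2.cvtColor(a,cv2.COLOR_BGR2HSV)
g=cv2.cvtColor(a,cv2.COLOR_BGR2GRAY);print(g[209,136],g[160,173],g[209,115])
m=((g>g[209,136]-14)).astype(np.uint8)[140:240,110:215]
m=cv2.morphologyEx(m,cv2.MORPH_OPEN,np.ones((3,3)))
for c in cv2.findContours(m,0,2)[0]:
    if cv2.contourArea(c)<150: continue
    r=cv2.minAreaRect(c);box=cv2.boxPoints(r)+[110,140]
    P=onplane(C,box,.024);e=np.linalg.norm(np.diff(P[:3,:2],axis=0),axis=1)
    print(r[0][0]+110,r[0][1]+140,P.mean(0),e,[np.degrees(np.arctan2(*(P[i+1]-P[i])[1::-1])) for i in(0,1)])
print('post',onplane(C,[[338,136]],.22),'grip',onplane(C,[[283,174]],.297))
E
```

```text
146 151 140
162.0 189.5 [0.524 0.262 0.024] [0.356 0.334] [np.float64(-89.44154246302095), np.float64(-178.62143689536532)]
post [[ 0.658 -0.29   0.22 ]] grip [[ 0.525 -0.12   0.297]]
```

View pics/crop.png

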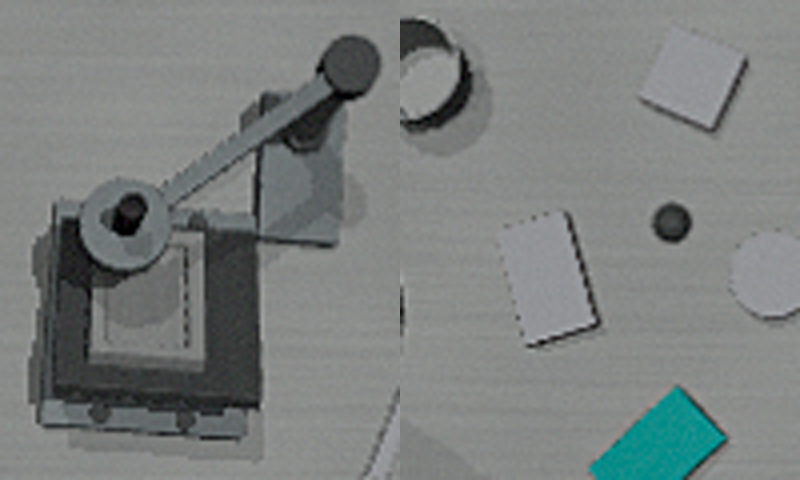

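```bash
cat > m.py <<'E'
from h import *
np.set_printoptions(precision=3,suppress=True)
C=cam('top')
L=lambda p:(np.array(p,float)+.5)/4-.5+[250,120]
Rr=lambda p:(np.array(p,float)+.5)/4-.5+[0,140]
B=onplane(C,Rr([[500,228],[566,210],[600,322],[530,346]]),.024)
print('blank',B.mean(0),np.linalg.norm(B-np.roll(B,-1,0),axis=1))
d=(B[0]+B[1]-B[2]-B[3])/2;print('long yaw',np.degrees(np.arctan2(d[1],d[0])))
F=onplane(C,L([[40,425],[245,438]]),.02);print('front base',F,np.linalg.norm(F[0]-F[1]))
y=F[0]-F[1];yaw=np.arctan2(-y[0],y[1]);print('yaw base',np.degrees(yaw))
P=onplane(C,L([[352,66]]),.222)[0];G=onplane(C,L([[131,206]]),.297)[0]
print('post',P,'grip',G,np.linalg.norm((P-G)[:2]))
for yw in (yaw,yaw+.05,yaw-.05):
    Rz=R.from_euler('z',yw).as_matrix()
    print(np.degrees(yw),'o from base',F.mean(0)+Rz@[.095,0,0],'from post',P-Rz@[.17,-.12,0])
E
python3 m.py
```

```text
blank [0.456 0.342 0.024] [0.057 0.099 0.061 0.103]
long yaw 18.130755812231133
front base [[ 0.405 -0.067  0.02 ]
 [ 0.397 -0.236  0.02 ]] 0.16983858947446517
yaw base -2.9061278378032798
post [ 0.657 -0.289  0.222] grip [ 0.533 -0.119  0.297] 0.21025015457711804
-2.9061278378032798 o from base [ 0.496 -0.156  0.02 ] from post [ 0.494 -0.16   0.222]
-0.0413388621491634 o from base [ 0.496 -0.152  0.02 ] from post [ 0.487 -0.169  0.222]
-5.770916813457396 o from base [ 0.495 -0.161  0.02 ] from post [ 0.5   -0.152  0.222]
```

```bash
cat >> h.py <<'E'
def tab(pts,Rt=None):
    """tool-frame shift for each world TCP point, and turn"""
    np.set_printoptions(precision=4,suppress=True)
    st=ctrl.read_state();R0=R.from_quat(st['orientation']).as_matrix()
    for p in pts: print(np.array(p),'->',R0.T@(np.array(p)-st['tcp_pos']))
    if Rt is not None: print('turn',R.from_matrix(R0.T@Rt).as_rotvec())
    print('tcp',st['tcp_pos'],'t',st['clock'],'F',st['force'],'gap',st['finger_gap'],'q',st['qpos'])
E
python3 - <<'E'
from h import *
tab([[.253,.572,.49],[.45,.32,.49],[.533,-.119,.49],[.533,-.119,.423]])
print(ctrl.get_calibration('wrist')['tool_from_camera'])
E
```

```text
[0.253 0.572 0.49 ] -> [ 0.0002  0.0004 -0.0858]
[0.45 0.32 0.49] -> [-0.282  -0.1503 -0.0857]
[ 0.533 -0.119  0.49 ] -> [-0.5356 -0.5181 -0.0854]
[ 0.533 -0.119  0.423] -> [-0.5356 -0.518  -0.0184]
tcp [0.253  0.5715 0.4042] t 0.1 F [-0.0933  0.7818 -0.4885] gap 0.0852661683317069 q [ 1.0484  0.4915  1.5594 -0.      1.0917 -0.1056]
[[-0.0004 -0.9576 -0.2881  0.0741]
 [ 1.     -0.0004  0.0002 -0.0012]
 [-0.0004 -0.2881  0.9576  0.0307]
 [ 0.      0.      0.      1.    ]]
```

carry_out:
  targets:
    - {"dp":[-0.02,-0.01,-0.04],"delta_rot":[0,0,0],"fingers":1}
    - {"dp":[-0.06,-0.03,-0.07],"delta_rot":[0,0,0],"fingers":1}
    - {"dp":[-0.1,-0.053,-0.085],"delta_rot":[0,0,0],"fingers":1}
    - {"dp":[-0.14,-0.075,-0.085],"delta_rot":[0,0,0],"fingers":1}
    - {"dp":[-0.18,-0.096,-0.085],"delta_rot":[0,0,0],"fingers":1}
    - {"dp":[-0.22,-0.117,-0.085],"delta_rot":[0,0,0],"fingers":1}
    - {"dp":[-0.26,-0.139,-0.085],"delta_rot":[0,0,0],"fingers":1}
    - {"dp":[-0.282,-0.15,-0.085],"delta_rot":[0,0,0],"fingers":1}
    - {"dp":[-0.282,-0.15,-0.085],"delta_rot":[0,0,0],"fingers":1}
    - {"dp":[-0.282,-0.15,-0.085],"delta_rot":[0,0,0],"fingers":1}

```text
clock: 1.1
tcp_pos: [0.4502, 0.32, 0.4895]
orientation: [0.208, 0.978, -0.0, -0.0]
force: [0.2, 0.4, 0.1]
finger_gap: 0.0859
```

```bash
cat > blank.py <<'E'
from h import *
import sys
np.set_printoptions(precision=4,suppress=True)
st=ctrl.read_state();im=grab('wrist',sys.argv[1]);C=cam('wrist',st)
exp=np.array([float(v) for v in sys.argv[2:4]]+[.024])
u=proj(C,[exp])[0];print('expect px',u)
hsv=cv2.cvtColor(im,cv2.COLOR_BGR2HSV);g=cv2.GaussianBlur(im,(5,5),0)
m=np.zeros((386,514),np.uint8)
cv2.floodFill(g,m,tuple(int(v) for v in u),(0,0,0),(3,)*3,(3,)*3,4|(255<<8)|cv2.FLOODFILL_MASK_ONLY)
m=cv2.morphologyEx(m[1:-1,1:-1],cv2.MORPH_OPEN,np.ones((5,5)))
c=max(cv2.findContours(m,0,2)[0],key=cv2.contourArea)
w=onplane(C,c.reshape(-1,2),.024)[:,:2]
r=cv2.minAreaRect((w*1000).astype(np.float32));b=cv2.boxPoints(r)/1000
e=[b[1]-b[0],b[2]-b[1]];e=max(e,key=np.linalg.norm)
print('centre',np.array(r[0])/1000,'size mm',r[1],'yaw',np.degrees(np.arctan2(e[1],e[0])))
tab([])
cv2.drawContours(im,[c],-1,(0,0,255),1);cv2.imwrite('pics/'+sys.argv[1],im)
E
python3 blank.py w1.png .456 .342
```

```text
expect px [272.0246 156.75  ]Traceback (most recent call last):
  File "blank.py", line 11, in <module>
    c=max(cv2.findContours(m,0,2)[0],key=cv2.contourArea)
ValueError: max() iterable argument is empty
```

View pics/w1.png

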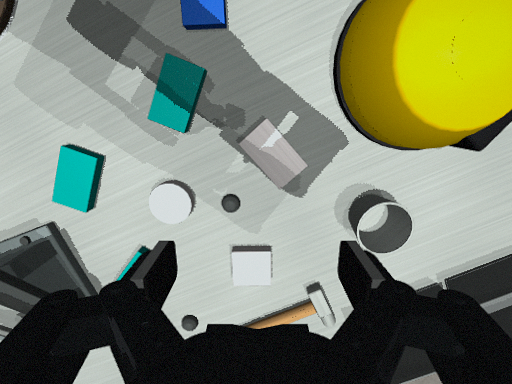

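The wrist view shows the bare aluminium oblong at (272,153), 4 px from where it was predicted. It is in shadow, with the disc at (171,202) and the square at (252,265). The estimate is good enough, so I'll do the lamp first.

```bash
python3 - <<'E'
from h import *
tab([[.52,.1,.49],[.533,-.119,.49],[.533,-.119,.423]])
E
```

```text
[0.52 0.1  0.49] -> [-0.1535 -0.1733 -0.0005]
[ 0.533 -0.119  0.49 ] -> [-0.254  -0.3683 -0.0006]
[ 0.533 -0.119  0.423] -> [-0.2541 -0.3682  0.0664]
tcp [0.4498 0.3206 0.4895] t 1.15 F [-0.3819  0.1287 -0.2152] gap 0.0851898740379871 q [ 0.4996  0.3092  1.6195  0.0003  1.2133 -0.6546]
```

carry_out:
  targets:
    - {"dp":[-0.024,-0.035,0],"delta_rot":[0,0,0],"fingers":1}
    - {"dp":[-0.05,-0.073,0],"delta_rot":[0,0,0],"fingers":1}
    - {"dp":[-0.077,-0.112,0],"delta_rot":[0,0,0],"fingers":1}
    - {"dp":[-0.105,-0.152,0],"delta_rot":[0,0,0],"fingers":1}
    - {"dp":[-0.133,-0.192,0],"delta_rot":[0,0,0],"fingers":1}
    - {"dp":[-0.16,-0.232,0],"delta_rot":[0,0,0],"fingers":1}
    - {"dp":[-0.188,-0.272,0],"delta_rot":[0,0,0],"fingers":1}
    - {"dp":[-0.215,-0.312,0],"delta_rot":[0,0,0],"fingers":1}
    - {"dp":[-0.24,-0.348,0],"delta_rot":[0,0,0],"fingers":1}
    - {"dp":[-0.254,-0.368,0],"delta_rot":[0,0,0],"fingers":1}

```text
clock: 2.15
tcp_pos: [0.5339, -0.1207, 0.4895]
orientation: [0.207, 0.978, -0.0, -0.0]
force: [0.2, 0.0, -0.1]
finger_gap: 0.0854
```

carry_out:
  targets:
    - {"dp":[0,0,0],"delta_rot":[0,0,0],"fingers":1}
    - {"dp":[0,0,0],"delta_rot":[0,0,0],"fingers":1}

```text
clock: 2.35
tcp_pos: [0.5335, -0.1182, 0.4894]
orientation: [0.207, 0.978, 0.0, -0.0]
force: [-0.2, -1.0, -1.4]
finger_gap: 0.0851
```

```bash
python3 - <<'E'
from h import *
st=ctrl.read_state();im=grab('wrist','w2.png');C=cam('wrist',st)
tab([[.533,-.119,.423]])
print(proj(C,[[.533,-.119,.297],[.533,-.119,.232]]))
E
```

```text
[ 0.533 -0.119  0.423] -> [-0.0002 -0.0013  0.0666]
tcp [ 0.5334 -0.1177  0.4896] t 2.4 F [ 0.5172  0.0315 -0.8325] gap 0.0853038145190131 q [-0.3382  0.2997  1.6334  0.0004  1.209  -1.4936]
[[257.3814 231.4738]
 [257.2437 199.8138]]
```

View pics/w2.png

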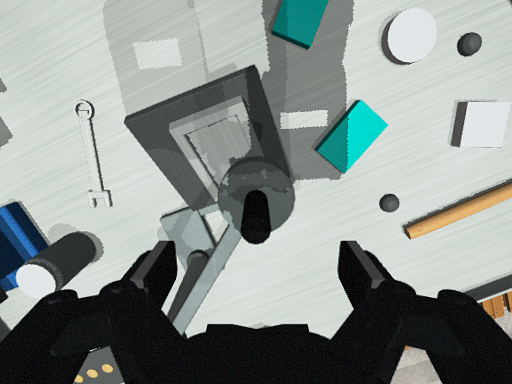

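The grip top shows at (257,230), which matches the prediction, with the lamp head over the far end of the bed. I'll descend around the grip and work out the arc.

```bash
python3 - <<'E'
from h import *
st=ctrl.read_state();R0=R.from_quat(st['orientation']).as_matrix()
P=np.array([.657,-.289])
a0=np.radians(126.1)
f=lambda a:P+.208*np.array([np.cos(a),np.sin(a)])
for a in np.arange(126.1,191,4.5):
    d=f(np.radians(a))-f(a0);print(round(a,1),(R0.T@[*d,0])[:2].round(4))
E
```

```text
126.1 [0. 0.]
130.6 [ 0.0076 -0.0144]
135.1 [ 0.0141 -0.0294]
139.6 [ 0.0194 -0.0449]
144.1 [ 0.0234 -0.0607]
148.6 [ 0.0262 -0.0768]
153.1 [ 0.0277 -0.0931]
157.6 [ 0.028  -0.1094]
162.1 [ 0.0269 -0.1257]
166.6 [ 0.0246 -0.1419]
171.1 [ 0.021  -0.1578]
175.6 [ 0.0162 -0.1734]
180.1 [ 0.0102 -0.1886]
184.6 [ 0.003  -0.2032]
189.1 [-0.0053 -0.2173]
```

carry_out:
  targets:
    - {"dp":[0,-0.001,0.02],"delta_rot":[0,0,0],"fingers":1}
    - {"dp":[0,-0.001,0.045],"delta_rot":[0,0,0],"fingers":1}
    - {"dp":[0,-0.001,0.066],"delta_rot":[0,0,0],"fingers":1}
    - {"dp":[0,-0.001,0.066],"delta_rot":[0,0,0],"fingers":0.4}
    - {"dp":[0,-0.001,0.066],"delta_rot":[0,0,0],"fingers":0.4}
    - {"dp":[0,-0.001,0.066],"delta_rot":[0,0,0],"fingers":0.4}
    - {"dp":[0,-0.001,0.066],"delta_rot":[0,0,0],"fingers":0.4}
  grip_force: 20

```text
clock: 3.1
tcp_pos: [0.5331, -0.1197, 0.4248]
orientation: [0.207, 0.978, -0.0, 0.001]
force: [0.4, 1.2, -0.5]
finger_gap: 0.0345
```

carry_out:
  targets:
    - {"dp":[0.007,-0.014,0],"delta_rot":[0,0,0],"fingers":0.4}
    - {"dp":[0.014,-0.029,0],"delta_rot":[0,0,0],"fingers":0.4}
    - {"dp":[0.019,-0.045,0],"delta_rot":[0,0,0],"fingers":0.4}
    - {"dp":[0.023,-0.06,0],"delta_rot":[0,0,0],"fingers":0.4}
    - {"dp":[0.026,-0.076,0],"delta_rot":[0,0,0],"fingers":0.4}
    - {"dp":[0.028,-0.093,0],"delta_rot":[0,0,0],"fingers":0.4}
    - {"dp":[0.028,-0.109,0],"delta_rot":[0,0,0],"fingers":0.4}

```text
clock: 3.8
tcp_pos: [0.4618, -0.2095, 0.4238]
orientation: [0.207, 0.978, 0.0, -0.0]
force: [0.2, 2.7, -0.3]
finger_gap: 0.0342
```

carry_out:
  targets:
    - {"dp":[-0.001,-0.016,0],"delta_rot":[0,0,0],"fingers":0.4}
    - {"dp":[-0.003,-0.033,0],"delta_rot":[0,0,0],"fingers":0.4}
    - {"dp":[-0.007,-0.049,0],"delta_rot":[0,0,0],"fingers":0.4}
    - {"dp":[-0.012,-0.064,0],"delta_rot":[0,0,0],"fingers":0.4}
    - {"dp":[-0.018,-0.079,0],"delta_rot":[0,0,0],"fingers":0.4}
    - {"dp":[-0.025,-0.094,0],"delta_rot":[0,0,0],"fingers":0.4}
    - {"dp":[-0.033,-0.108,0],"delta_rot":[0,0,0],"fingers":0.4}
    - {"dp":[-0.033,-0.108,0],"delta_rot":[0,0,0],"fingers":0.4}

```text
clock: 4.6
tcp_pos: [0.45, -0.3226, 0.4235]
orientation: [0.208, 0.978, -0.0, 0.0]
force: [0.8, 1.1, 0.5]
finger_gap: 0.0342
```

Now I'll open the fingers, rise, move back to look down on the bed, and check the lamp.

carry_out:
  targets:
    - {"dp":[0,0,0],"delta_rot":[0,0,0],"fingers":0.7}
    - {"dp":[0,0,0],"delta_rot":[0,0,0],"fingers":0.7}
    - {"dp":[0,0,-0.03],"delta_rot":[0,0,0],"fingers":0.7}
    - {"dp":[0,0,-0.07],"delta_rot":[0,0,0],"fingers":0.8}
    - {"dp":[-0.01,0.03,-0.08],"delta_rot":[0,0,0],"fingers":1}
    - {"dp":[-0.02,0.07,-0.08],"delta_rot":[0,0,0],"fingers":1}
    - {"dp":[-0.04,0.11,-0.08],"delta_rot":[0,0,0],"fingers":1}
    - {"dp":[-0.06,0.14,-0.08],"delta_rot":[0,0,0],"fingers":1}
    - {"dp":[-0.06,0.14,-0.08],"delta_rot":[0,0,0],"fingers":1}
    - {"dp":[-0.06,0.14,-0.08],"delta_rot":[0,0,0],"fingers":1}

```text
clock: 5.6
tcp_pos: [0.5615, -0.2157, 0.5034]
orientation: [0.206, 0.979, -0.0, -0.0]
force: [0.5, 0.1, -0.7]
finger_gap: 0.0848
```

```bash
python3 - <<'E'
from h import *
st=ctrl.read_state();im=grab('wrist','w3.png');C=cam('wrist',st)
g=cv2.cvtColor(im,cv2.COLOR_BGR2GRAY)
big=cv2.resize(im,(800,600),interpolation=cv2.INTER_CUBIC);cv2.imwrite('pics/w3b.png',big)
# die corners expected, for cross check
yw=-.051;Rz=R.from_euler('z',yw).as_matrix();Rb=Rz@R.from_euler('y',np.pi/6).as_matrix();o=np.array([.495,-.158,.1])
for z,a,b in((0,.085,.08),(.016,.064,.044),(.016,.0515,.0315)):
    X=[o+Rb@[sx*a,sy*b,z] for sx,sy in((-1,1),(-1,-1),(1,-1),(1,1))]
    print(z,(proj(C,X)*800/512).round(0).tolist())
print('lamp grip .78',proj(C,[[.45,-.31,.297]])*800/512)
tab([])
E
```

```text
0 [[514.0, 7.0], [297.0, 98.0], [380.0, 265.0], [537.0, 206.0]]
0.016 [[477.0, 66.0], [358.0, 115.0], [411.0, 247.0], [504.0, 212.0]]
0.016 [[463.0, 91.0], [380.0, 125.0], [420.0, 231.0], [488.0, 206.0]]
lamp grip .78 [[ 79.58600297 200.48720115]]
tcp [ 0.561  -0.2164  0.5036] t 5.65 F [-0.1407  0.4548 -0.512 ] gap 0.08544849569312604 q [-0.4779  0.3761  1.4802 -0.0002  1.2857 -1.6328]
```

View pics/w3b.png

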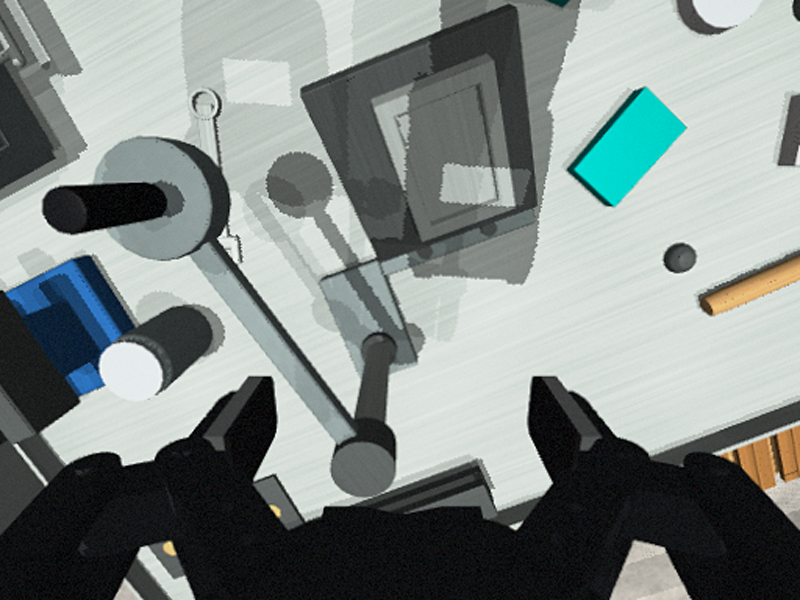

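The lamp head at (165,200) is well clear of the bed, and the bed corners match the prediction. The nest at (450,150) is displaced towards +y. I'll take one closer look square to the bed, which also tests that the place pose is reachable.

```bash
cat >> h.py <<'E'
yw=-.051;Rz=R.from_euler('z',yw).as_matrix();Rb=Rz@R.from_euler('y',np.pi/6).as_matrix();ob=np.array([.495,-.158,.1])
Rt=Rb@np.diag([-1,1,-1.])
def bed(x,y,z): return ob+Rb@np.array([x,y,z])
E
python3 - <<'E'
from h import *
tab([bed(0,0,.016+.31)],Rt)
E
```

```text
[ 0.6578 -0.1663  0.3823] -> [-0.0683  0.0849  0.1212]
turn [ 0.0954  0.5173 -0.3564]
tcp [ 0.561  -0.2164  0.5036] t 5.65 F [-0.1407  0.4548 -0.512 ] gap 0.08544849569312604 q [-0.4779  0.3761  1.4802 -0.0002  1.2857 -1.6328]
```

carry_out:
  targets:
    - {"dp":[-0.009,0.011,0.01],"delta_rot":[0.012,0.065,-0.045],"fingers":1}
    - {"dp":[-0.017,0.021,0.025],"delta_rot":[0.024,0.13,-0.09],"fingers":1}
    - {"dp":[-0.026,0.032,0.04],"delta_rot":[0.036,0.195,-0.134],"fingers":1}
    - {"dp":[-0.034,0.042,0.055],"delta_rot":[0.048,0.26,-0.178],"fingers":1}
    - {"dp":[-0.043,0.053,0.07],"delta_rot":[0.06,0.325,-0.223],"fingers":1}
    - {"dp":[-0.051,0.064,0.085],"delta_rot":[0.072,0.39,-0.268],"fingers":1}
    - {"dp":[-0.06,0.075,0.105],"delta_rot":[0.084,0.455,-0.313],"fingers":1}
    - {"dp":[-0.068,0.085,0.121],"delta_rot":[0.095,0.517,-0.356],"fingers":1}
    - {"dp":[-0.068,0.085,0.121],"delta_rot":[0.095,0.517,-0.356],"fingers":1}
    - {"dp":[-0.068,0.085,0.121],"delta_rot":[0.095,0.517,-0.356],"fingers":1}

```text
clock: 6.65
tcp_pos: [0.6574, -0.1673, 0.383]
orientation: [0.026, 0.966, 0.007, -0.258]
force: [0.4, 0.8, 0.9]
finger_gap: 0.0856
```

```bash
python3 - <<'E'
from h import *
st=ctrl.read_state();im=grab('wrist','w4.png');C=cam('wrist',st)
tab([bed(0,0,.326)],Rt)
im=cv2.convertScaleAbs(im,alpha=1.6)
cv2.imwrite('pics/w4b.png',cv2.resize(im,(800,600),interpolation=cv2.INTER_CUBIC))
for z,a,b in((0,.085,.08),(.016,.064,.044),(.016,.0515,.0315)):
    X=[bed(sx*a,sy*b,z) for sx,sy in((-1,1),(-1,-1),(1,-1),(1,1))]
    print(z,(proj(C,X)*800/512).round(0).tolist())
E
```

```text
[ 0.6578 -0.1663  0.3823] -> [-0.0011  0.0011  0.001 ]
turn [ 0.0014  0.0033 -0.0031]
tcp [ 0.6572 -0.1674  0.3838] t 6.7 F [-0.0104 -0.2255 -0.4557] gap 0.08545895700621502 q [-0.3303  0.6553  1.3363 -0.1365  1.653  -1.8228]
0 [[526.0, 155.0], [280.0, 156.0], [299.0, 391.0], [509.0, 390.0]]
0.016 [[474.0, 189.0], [333.0, 190.0], [342.0, 375.0], [466.0, 375.0]]
0.016 [[453.0, 209.0], [354.0, 210.0], [359.0, 359.0], [449.0, 359.0]]
```

View pics/w4b.png

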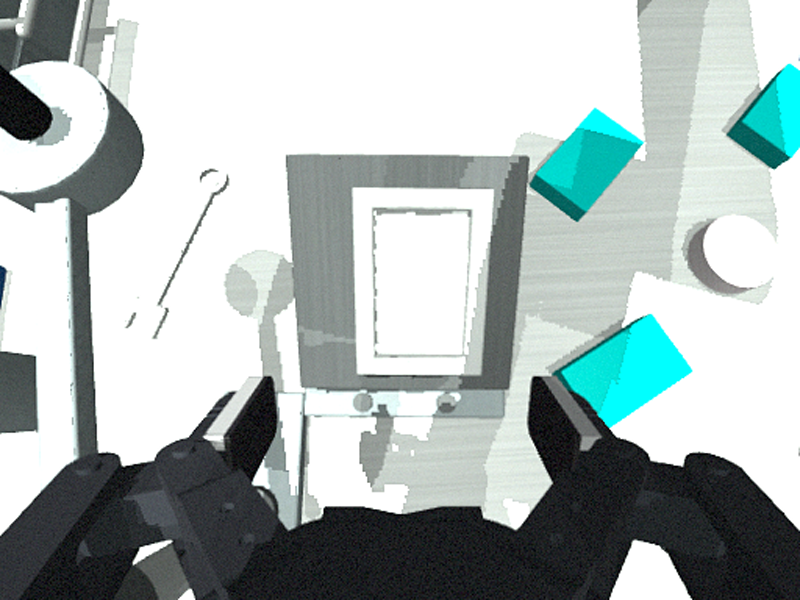

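The cavity corners are at about (470,209), (373,208), (376,356), (467,356) in the 800 px view. Against the zero-offset prediction that puts it +11.8 mm in y and -1.3 mm in x in my bed frame, with yaw about -0.007. Now I'll go to the blank.

```bash
cat >> h.py <<'E'
def down(deg):
    a=np.radians(deg);x=np.array([np.cos(a),np.sin(a),0]);z=np.array([0,0,-1.]);return np.c_[x,np.cross(z,x),z]
E
python3 - <<'E'
from h import *
tab([[.6,0,.42],[.456,.342,.40],[.456,.342,.334]],down(198.1))
E
```

```text
[0.6  0.   0.42] -> [0.0755 0.164  0.0014]
[0.456 0.342 0.4  ] -> [0.2065 0.4977 0.0994]
[0.456 0.342 0.334] -> [0.1737 0.4977 0.1567]
turn [ 0.096  -0.5144 -0.362 ]
tcp [ 0.6572 -0.1674  0.3838] t 6.7 F [-0.0104 -0.2255 -0.4557] gap 0.08545895700621502 q [-0.3303  0.6553  1.3363 -0.1365  1.653  -1.8228]
```

carry_out:
  targets:
    - {"dp":[0.008,0.02,-0.02],"delta_rot":[0.009,-0.05,-0.035],"fingers":1}
    - {"dp":[0.025,0.06,-0.015],"delta_rot":[0.022,-0.12,-0.083],"fingers":1}
    - {"dp":[0.045,0.108,0.0],"delta_rot":[0.034,-0.185,-0.13],"fingers":1}
    - {"dp":[0.064,0.155,0.015],"delta_rot":[0.046,-0.25,-0.175],"fingers":1}
    - {"dp":[0.083,0.2,0.027],"delta_rot":[0.06,-0.32,-0.222],"fingers":1}
    - {"dp":[0.102,0.246,0.04],"delta_rot":[0.073,-0.39,-0.27],"fingers":1}
    - {"dp":[0.121,0.291,0.05],"delta_rot":[0.085,-0.455,-0.32],"fingers":1}
    - {"dp":[0.14,0.336,0.06],"delta_rot":[0.096,-0.514,-0.362],"fingers":1}
    - {"dp":[0.158,0.38,0.07],"delta_rot":[0.096,-0.514,-0.362],"fingers":1}
    - {"dp":[0.176,0.423,0.082],"delta_rot":[0.096,-0.514,-0.362],"fingers":1}

```text
clock: 7.7
tcp_pos: [0.4872, 0.2631, 0.4027]
orientation: [-0.158, 0.987, 0.002, 0.002]
force: [0.2, -0.0, 0.3]
finger_gap: 0.0855
```

```bash
python3 - <<'E'
from h import *
tab([[.456,.342,.334]],down(198.1))
E
```

```text
[0.456 0.342 0.334] -> [0.0052 0.0845 0.0689]
turn [0.0027 0.0042 0.0021]
tcp [0.4872 0.2631 0.4027] t 7.7 F [ 0.1956 -0.0152  0.307 ] gap 0.08549411601393457 q [ 0.3755  0.3914  1.7387  0.0029  1.0071 -1.5149]
```

carry_out:
  targets:
    - {"dp":[0.002,0.03,0.02],"delta_rot":[0,0,0],"fingers":1}
    - {"dp":[0.003,0.06,0.045],"delta_rot":[0,0,0],"fingers":1}
    - {"dp":[0.003,0.077,0.068],"delta_rot":[0,0,0],"fingers":1}
    - {"dp":[0.003,0.077,0.068],"delta_rot":[0,0,0],"fingers":1}
    - {"dp":[0.003,0.077,0.068],"delta_rot":[0,0,0],"fingers":1}

```text
clock: 8.2
tcp_pos: [0.4617, 0.3336, 0.3337]
orientation: [-0.159, 0.987, 0.001, 0.0]
force: [-0.8, -0.1, 1.2]
finger_gap: 0.0858
```

```bash
python3 - <<'E'
from h import *
st=ctrl.read_state();im=grab('wrist','w5.png');C=cam('wrist',st)
tab([[.456,.342,.334]],down(198.1))
im=cv2.convertScaleAbs(im,alpha=1.3)
cv2.imwrite('pics/w5b.png',cv2.resize(im[60:300,96:416],(800,600),interpolation=cv2.INTER_CUBIC))
RR=down(198.1)
X=[np.array([.456,.342,.024])-RR@[sx*.05,-sy*.03,0] for sx,sy in((-1,1),(-1,-1),(1,-1),(1,1))]
print(((proj(C,X)-[96,60])*2.5).round(0).tolist())
E
```

```text
[0.456 0.342 0.334] -> [0.003  0.0102 0.    ]
turn [0.0024 0.0011 0.0019]
tcp [0.462  0.3332 0.334 ] t 8.25 F [ 0.2622 -0.4255  1.1779] gap 0.08554131086824401 q [ 0.5086  0.4948  1.7745  0.0028  0.8707 -1.3818]
[[502.0, 183.0], [351.0, 182.0], [355.0, 416.0], [492.0, 416.0]]
```

View pics/w5b.png

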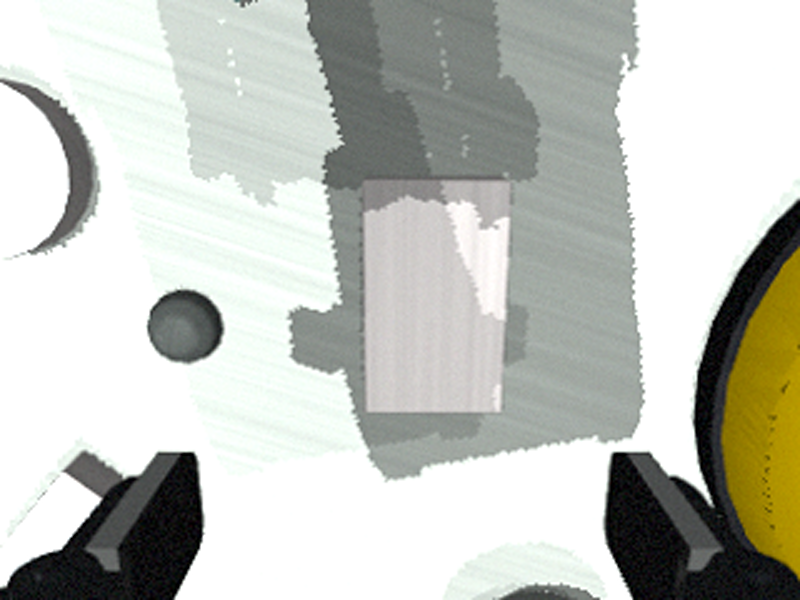

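The blank's corners are at (511,180), (363,180), (366,412), (502,412), which is 4 mm off in tool y. Yaw is right. I'll descend and grip.

carry_out:
  targets:
    - {"dp":[0.003,0.01,0.03],"delta_rot":[0,0,0],"fingers":1}
    - {"dp":[0.004,0.014,0.065],"delta_rot":[0,0,0],"fingers":1}
    - {"dp":[0.004,0.014,0.1],"delta_rot":[0.002,0.001,0.002],"fingers":1}
    - {"dp":[0.004,0.014,0.125],"delta_rot":[0.002,0.001,0.002],"fingers":1}
    - {"dp":[0.004,0.014,0.142],"delta_rot":[0.002,0.001,0.002],"fingers":1}
    - {"dp":[0.004,0.014,0.152],"delta_rot":[0.002,0.001,0.002],"fingers":1}
    - {"dp":[0.004,0.014,0.152],"delta_rot":[0.002,0.001,0.002],"fingers":1}
    - {"dp":[0.004,0.014,0.152],"delta_rot":[0.002,0.001,0.002],"fingers":1}
  grip_force: 50

```text
clock: 9.05
tcp_pos: [0.4538, 0.3455, 0.1812]
orientation: [-0.157, 0.988, -0.0, -0.001]
force: [-0.1, 0.4, 0.3]
finger_gap: 0.0856
```

```bash
python3 - <<'E'
from h import *
tab([[.4536,.345,.182]],down(198.1))
E
```

```text
[0.4536 0.345  0.182 ] -> [ 0.0004 -0.0004 -0.0008]
turn [ 0.     -0.0015 -0.0007]
tcp [0.4538 0.3455 0.1812] t 9.05 F [-0.1221  0.4134  0.2849] gap 0.08558460202435127 q [ 0.5349  0.7246  1.868   0.0007  0.5505 -1.3517]
```

carry_out:
  targets:
    - {"dp":[0,0,0],"delta_rot":[0,0,0],"fingers":0.8}
    - {"dp":[0,0,0],"delta_rot":[0,0,0],"fingers":0.74}
    - {"dp":[0,0,0],"delta_rot":[0,0,0],"fingers":0.6}
    - {"dp":[0,0,0],"delta_rot":[0,0,0],"fingers":0.5}
    - {"dp":[0,0,0],"delta_rot":[0,0,0],"fingers":0.5}
    - {"dp":[0,0,0],"delta_rot":[0,0,0],"fingers":0.5}

```text
clock: 9.65
tcp_pos: [0.4533, 0.3457, 0.1811]
orientation: [-0.157, 0.988, -0.0, -0.001]
force: [-0.8, -2.1, 9.0]
finger_gap: 0.0587
```

carry_out:
  targets:
    - {"dp":[0,0,-0.005],"delta_rot":[0,0,0],"fingers":0.5}
    - {"dp":[0,0,-0.02],"delta_rot":[0,0,0],"fingers":0.5}
    - {"dp":[0,0,-0.05],"delta_rot":[0,0,0],"fingers":0.5}
    - {"dp":[0,0,-0.09],"delta_rot":[0,0,0],"fingers":0.5}
    - {"dp":[0,0,-0.13],"delta_rot":[0,0,0],"fingers":0.5}
    - {"dp":[0,0,-0.17],"delta_rot":[0,0,0],"fingers":0.5}
    - {"dp":[0,0,-0.21],"delta_rot":[0,0,0],"fingers":0.5}
    - {"dp":[0,0,-0.22],"delta_rot":[0,0,0],"fingers":0.5}
    - {"dp":[0,0,-0.22],"delta_rot":[0,0,0],"fingers":0.5}
    - {"dp":[0,0,-0.22],"delta_rot":[0,0,0],"fingers":0.5}

```text
clock: 10.65
tcp_pos: [0.4536, 0.3458, 0.3982]
orientation: [-0.157, 0.988, -0.001, -0.003]
force: [0.1, -0.9, -4.9]
finger_gap: 0.0582
```

```bash
python3 - <<'E'
from h import *
st=ctrl.read_state();im=grab('wrist','w6.png');C=cam('wrist',st)
cv2.imwrite('pics/w6b.png',cv2.resize(im[130:370,96:416],(800,600),interpolation=cv2.INTER_CUBIC))
R0=R.from_quat(st['orientation']).as_matrix();p=np.array(st['tcp_pos'])
zt=.158 # top face ahead of tcp (0.182-.024)
for z in(.158,.182):
    print(z,((proj(C,[p+R0@[sx*.05,sy*.03,z] for sx,sy in((1,1),(1,-1),(-1,-1),(-1,1))])-[96,130])*2.5).round(0).tolist())
tab([bed(-.0013,.0118,.016+.155+.12),bed(-.0013,.0118,.016+.155+.03)],Rt@R.from_euler('z',.007).as_matrix())
E
```

```text
0.158 [[565.0, 88.0], [244.0, 88.0], [274.0, 517.0], [534.0, 517.0]]
0.182 [[540.0, 67.0], [268.0, 67.0], [290.0, 446.0], [518.0, 446.0]]
[ 0.6398 -0.1536  0.3527] -> [-0.0221 -0.5325  0.0457]
[ 0.5948 -0.1513  0.2747] -> [ 0.0194 -0.5163  0.1239]
turn [-0.0966  0.5117  0.3645]
tcp [0.4537 0.3459 0.3979] t 10.7 F [ 0.3699 -0.1251 -4.6887] gap 0.05884284922487398 q [ 0.5356  0.4215  1.7021  0.0004  1.0249 -1.3513]
```

View pics/w6b.png

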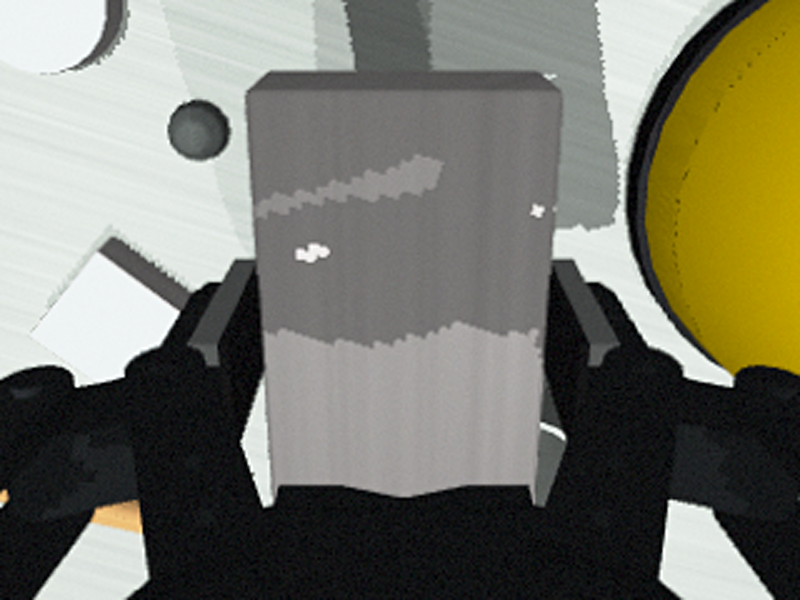

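The blank is held centred: its top face spans 246 to 561 px against a predicted 244 to 565, and it is square. I'll carry it to above the nest.

carry_out:
  targets:
    - {"dp":[0,-0.015,0],"delta_rot":[0,0,0],"fingers":0.5}
    - {"dp":[0,-0.045,0],"delta_rot":[0,0,0],"fingers":0.5}
    - {"dp":[0,-0.08,0],"delta_rot":[-0.01,0.05,0.036],"fingers":0.5}
    - {"dp":[-0.002,-0.12,0],"delta_rot":[-0.02,0.1,0.073],"fingers":0.5}
    - {"dp":[-0.004,-0.16,0],"delta_rot":[-0.03,0.155,0.11],"fingers":0.5}
    - {"dp":[-0.006,-0.2,0],"delta_rot":[-0.04,0.21,0.15],"fingers":0.5}
    - {"dp":[-0.009,-0.24,0],"delta_rot":[-0.05,0.265,0.19],"fingers":0.5}
    - {"dp":[-0.012,-0.28,0],"delta_rot":[-0.06,0.32,0.228],"fingers":0.5}
    - {"dp":[-0.014,-0.32,0],"delta_rot":[-0.07,0.37,0.265],"fingers":0.5}
    - {"dp":[-0.016,-0.355,0],"delta_rot":[-0.08,0.42,0.3],"fingers":0.5}

```text
clock: 11.7
tcp_pos: [0.5799, 0.0108, 0.3986]
orientation: [-0.004, 0.977, 0.006, -0.215]
force: [0.6, 0.6, -4.2]
finger_gap: 0.059
```

```bash
python3 - <<'E'
from h import *
tab([bed(-.0013,.0118,.291),bed(-.0013,.0118,.227)],Rt@R.from_euler('z',.007).as_matrix())
E
```

```text
[ 0.6398 -0.1536  0.3527] -> [-0.0719 -0.1653  0.015 ]
[ 0.6078 -0.1519  0.2972] -> [-0.0661 -0.1642  0.0787]
turn [-0.0135  0.0909  0.0634]
tcp [0.5799 0.0108 0.3986] t 11.7 F [ 0.6197  0.6016 -4.1514] gap 0.05897868444317769 q [-0.0913  0.4889  1.6026 -0.0282  1.4818 -1.6619]
```

carry_out:
  targets:
    - {"dp":[-0.015,-0.035,0],"delta_rot":[-0.003,0.02,0.015],"fingers":0.5}
    - {"dp":[-0.032,-0.075,0.002],"delta_rot":[-0.006,0.045,0.03],"fingers":0.5}
    - {"dp":[-0.05,-0.115,0.008],"delta_rot":[-0.01,0.07,0.05],"fingers":0.5}
    - {"dp":[-0.065,-0.145,0.015],"delta_rot":[-0.013,0.09,0.063],"fingers":0.5}
    - {"dp":[-0.07,-0.155,0.015],"delta_rot":[-0.013,0.09,0.063],"fingers":0.5}
    - {"dp":[-0.07,-0.155,0.03],"delta_rot":[-0.013,0.09,0.063],"fingers":0.5}
    - {"dp":[-0.068,-0.155,0.05],"delta_rot":[-0.013,0.09,0.063],"fingers":0.5}
    - {"dp":[-0.068,-0.155,0.05],"delta_rot":[-0.013,0.09,0.063],"fingers":0.5}
    - {"dp":[-0.068,-0.155,0.05],"delta_rot":[-0.013,0.09,0.063],"fingers":0.5}

```text
clock: 12.6
tcp_pos: [0.6218, -0.1402, 0.3242]
orientation: [0.026, 0.966, 0.005, -0.257]
force: [-0.1, 0.7, -3.9]
finger_gap: 0.0586
```

```bash
python3 - <<'E'
from h import *
tab([bed(-.0013,.0118,.227),bed(-.0013,.0118,.207)],Rt@R.from_euler('z',.007).as_matrix())
E
```

```text
[ 0.6078 -0.1519  0.2972] -> [-0.0018 -0.0124  0.0301]
[ 0.5978 -0.1514  0.2799] -> [-0.0017 -0.0124  0.0501]
turn [-0.0015  0.0041  0.0029]
tcp [ 0.6218 -0.1402  0.3242] t 12.6 F [-0.1135  0.6859 -3.8561] gap 0.05863422839450547 q [-0.3088  0.6567  1.5098 -0.1289  1.4807 -1.7801]
```

carry_out:
  targets:
    - {"dp":[-0.001,-0.006,0.01],"delta_rot":[-0.001,0.004,0.003],"fingers":0.5}
    - {"dp":[-0.002,-0.0124,0.025],"delta_rot":[-0.001,0.004,0.003],"fingers":0.5}
    - {"dp":[-0.0018,-0.0124,0.04],"delta_rot":[-0.001,0.004,0.003],"fingers":0.5}
    - {"dp":[-0.0018,-0.0124,0.048],"delta_rot":[-0.001,0.004,0.003],"fingers":0.5}
    - {"dp":[-0.0018,-0.0124,0.05],"delta_rot":[-0.001,0.004,0.003],"fingers":0.5}
    - {"dp":[-0.0018,-0.0124,0.05],"delta_rot":[-0.001,0.004,0.003],"fingers":0.5}
    - {"dp":[-0.0018,-0.0124,0.05],"delta_rot":[-0.001,0.004,0.003],"fingers":0.5}

```text
clock: 13.3
tcp_pos: [0.5981, -0.1514, 0.2806]
orientation: [0.028, 0.966, 0.005, -0.258]
force: [0.0, -0.0, -4.5]
finger_gap: 0.0585
```

```bash
python3 - <<'E'
from h import *
st=ctrl.read_state();im=grab('wrist','w7.png');C=cam('wrist',st)
im=cv2.convertScaleAbs(im,alpha=1.2)
cv2.imwrite('pics/w7b.png',cv2.resize(im[100:340,96:416],(800,600),interpolation=cv2.INTER_CUBIC))
S=lambda X:((proj(C,X)-[96,100])*2.5).round(0).tolist()
x0,y0=-.0013,.0118
for n,z,a,b in(('bed',0,.085,.08),('nest',.016,.064,.044),('cav',.016,.0515,.0315)):
    print(n,S([bed(sx*a+(x0 if a<.08 else 0),sy*b+(y0 if a<.08 else 0),z) for sx,sy in((-1,1),(-1,-1))]))
R0=R.from_quat(st['orientation']).as_matrix();p=np.array(st['tcp_pos'])
for z in(.157,.181): print('blank',S([p+R0@[.05,s*.03,z] for s in(1,-1)]))
tab([bed(x0,y0,.207)],Rt@R.from_euler('z',.007).as_matrix())
E
```

```text
bed [[686.0, -17.0], [27.0, -11.0]]
nest [[599.0, 71.0], [211.0, 74.0]]
cav [[541.0, 126.0], [269.0, 128.0]]
blank [[570.0, 163.0], [244.0, 163.0]]
blank [[544.0, 142.0], [268.0, 142.0]]
[ 0.5978 -0.1514  0.2799] -> [-0.0001 -0.      0.0007]
turn [-0.0012  0.0017 -0.0005]
tcp [ 0.5981 -0.1514  0.2806] t 13.35 F [ 0.5741 -0.246  -3.984 ] gap 0.05831855958562767 q [-0.3361  0.6825  1.5983 -0.1449  1.3669 -1.7826]
```

View pics/w7b.png

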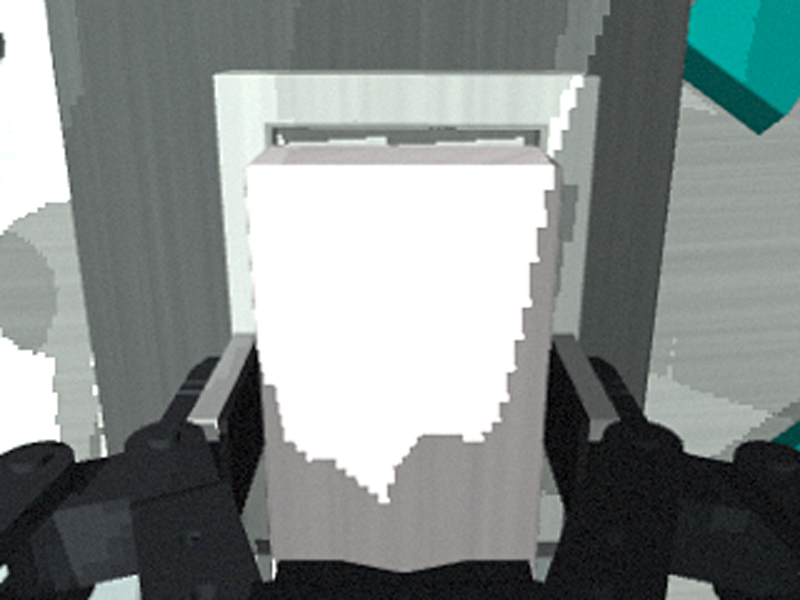

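The nest's uphill edge is at (214..599,73), the cavity mouth at (270..545,127) and the blank's lower edge at (271..547,148). Everything is centred in y to under 1 mm, and the blank sits about 1 mm downhill. I'll correct by 1 mm uphill and lower it while checking forces.

carry_out:
  targets:
    - {"dp":[0.001,0,0.003],"delta_rot":[0,0,0],"fingers":0.5}
    - {"dp":[0.001,0,0.006],"delta_rot":[0,0,0],"fingers":0.5}
    - {"dp":[0.001,0,0.008],"delta_rot":[0,0,0],"fingers":0.5}
    - {"dp":[0.001,0,0.009],"delta_rot":[0,0,0],"fingers":0.5}
    - {"dp":[0.001,0,0.01],"delta_rot":[0,0,0],"fingers":0.5}
    - {"dp":[0.001,0,0.01],"delta_rot":[0,0,0],"fingers":0.5}

```text
clock: 13.95
tcp_pos: [0.5919, -0.1511, 0.2717]
orientation: [0.028, 0.966, 0.005, -0.259]
force: [0.2, 0.6, -3.8]
finger_gap: 0.0585
```

carry_out:
  targets:
    - {"dp":[0,0,0.0005],"delta_rot":[0,0,0],"fingers":0.5}
    - {"dp":[0,0,0.001],"delta_rot":[0,0,0],"fingers":0.5}
    - {"dp":[0,0,0.0015],"delta_rot":[0,0,0],"fingers":0.5}
    - {"dp":[0,0,0.002],"delta_rot":[0,0,0],"fingers":0.5}
    - {"dp":[0,0,0.002],"delta_rot":[0,0,0],"fingers":0.5}

```text
clock: 14.45
tcp_pos: [0.5909, -0.1511, 0.27]
orientation: [0.028, 0.966, 0.005, -0.259]
force: [0.7, 1.4, -4.6]
finger_gap: 0.0584
```

carry_out:
  targets:
    - {"dp":[0,0,0.0006],"delta_rot":[0,0,0],"fingers":0.5}
    - {"dp":[0,0,0.0012],"delta_rot":[0,0,0],"fingers":0.5}
    - {"dp":[0,0,0.0018],"delta_rot":[0,0,0],"fingers":0.5}
    - {"dp":[0,0,0.0024],"delta_rot":[0,0,0],"fingers":0.5}
    - {"dp":[0,0,0.0024],"delta_rot":[0,0,0],"fingers":0.5}

```text
clock: 14.95
tcp_pos: [0.5897, -0.151, 0.2679]
orientation: [0.028, 0.966, 0.005, -0.259]
force: [-0.4, -0.2, -3.8]
finger_gap: 0.0586
```

carry_out:
  targets:
    - {"dp":[0,0,0.0005],"delta_rot":[0,0,0],"fingers":0.5}
    - {"dp":[0,0,0.001],"delta_rot":[0,0,0],"fingers":0.5}
    - {"dp":[0,0,0.0015],"delta_rot":[0,0,0],"fingers":0.5}
    - {"dp":[0,0,0.0015],"delta_rot":[0,0,0],"fingers":0.5}

```text
clock: 15.35
tcp_pos: [0.589, -0.151, 0.2666]
orientation: [0.028, 0.966, 0.005, -0.259]
force: [0.2, 0.3, -4.4]
finger_gap: 0.0585
```

```bash
python3 - <<'E'
from h import *
tab([bed(-.0023,.0118,.189)],Rt)
print(Rb.T@(np.array(ctrl.read_state()['tcp_pos'])-ob),Rb.T@ctrl.read_state()['force'],ctrl.read_state()['wrist_torque'])
E
```

```text
[ 0.588  -0.1509  0.2648] -> [-0.     0.     0.002]
turn [-0.0008  0.0003 -0.0075]
tcp [ 0.589  -0.151   0.2666] t 15.35 F [ 0.151   0.3051 -4.3601] gap 0.05847963826510943 q [-0.3402  0.69    1.6312 -0.1481  1.3279 -1.7797]
[-0.0023  0.0118  0.191 ] [ 2.2972  0.3124 -3.7083] [-0.0703 -0.5747  0.0344]
```

Underside is nominally at 10 mm, inside the cavity with no contact force. I'll continue in small steps.

carry_out:
  targets:
    - {"dp":[0,0,0.0004],"delta_rot":[0,0,0],"fingers":0.5}
    - {"dp":[0,0,0.0008],"delta_rot":[0,0,0],"fingers":0.5}
    - {"dp":[0,0,0.0012],"delta_rot":[0,0,0],"fingers":0.5}
    - {"dp":[0,0,0.0012],"delta_rot":[0,0,0],"fingers":0.5}

```text
clock: 15.75
tcp_pos: [0.5884, -0.151, 0.2656]
orientation: [0.028, 0.966, 0.005, -0.259]
force: [-0.5, -0.5, -3.1]
finger_gap: 0.0584
```

carry_out:
  targets:
    - {"dp":[0,0,0.0004],"delta_rot":[0,0,0],"fingers":0.5}
    - {"dp":[0,0,0.0008],"delta_rot":[0,0,0],"fingers":0.5}
    - {"dp":[0,0,0.0008],"delta_rot":[0,0,0],"fingers":0.5}

```text
clock: 16.05
tcp_pos: [0.5881, -0.1509, 0.2653]
orientation: [0.028, 0.966, 0.005, -0.258]
force: [1.4, 0.1, -0.8]
finger_gap: 0.0585
```

carry_out:
  targets:
    - {"dp":[0,0,0.0004],"delta_rot":[0,0,0],"fingers":0.5}
    - {"dp":[0,0,0.0006],"delta_rot":[0,0,0],"fingers":0.5}
    - {"dp":[0,0,0.0006],"delta_rot":[0,0,0],"fingers":0.5}

```text
clock: 16.35
tcp_pos: [0.588, -0.1509, 0.2653]
orientation: [0.028, 0.966, 0.005, -0.258]
force: [3.9, 1.0, 4.8]
finger_gap: 0.0587
```

```bash
python3 - <<'E'
from h import *
s=ctrl.read_state();tab([])
print(Rb.T@(np.array(s['tcp_pos'])-ob),Rb.T@s['force'],Rb.T@s['wrist_torque'])
E
```

```text
tcp [ 0.588  -0.1509  0.2653] t 16.35 F [3.9217 1.0086 4.8095] gap 0.058675056243272336 q [-0.3406  0.6904  1.6348 -0.1483  1.3221 -1.7793]
[-0.0025  0.0118  0.1894] [0.9426 1.2073 6.0978] [ 0.416  -0.2585  0.0312]
```

Contact is about 10 N square to the bed and the tool stopped at the height expected for the cavity floor (8.4 against 8 mm). I'll release and retreat.

carry_out:
  targets:
    - {"dp":[0,0,-0.0005],"delta_rot":[0,0,0],"fingers":0.72}
    - {"dp":[0,0,-0.0005],"delta_rot":[0,0,0],"fingers":0.8}
    - {"dp":[0,0,-0.0005],"delta_rot":[0,0,0],"fingers":0.95}
    - {"dp":[0,0,-0.0005],"delta_rot":[0,0,0],"fingers":0.95}
    - {"dp":[0,0,-0.01],"delta_rot":[0,0,0],"fingers":0.95}
    - {"dp":[0,0,-0.03],"delta_rot":[0,0,0],"fingers":0.95}
    - {"dp":[0,0,-0.07],"delta_rot":[0,0,0],"fingers":0.95}
    - {"dp":[0,0,-0.11],"delta_rot":[0,0,0],"fingers":0.95}
    - {"dp":[0,0,-0.13],"delta_rot":[0,0,0],"fingers":0.95}
    - {"dp":[0,0,-0.13],"delta_rot":[0,0,0],"fingers":0.95}

```text
clock: 17.35
tcp_pos: [0.6535, -0.154, 0.38]
orientation: [0.028, 0.966, 0.005, -0.256]
force: [-0.1, 0.3, -0.8]
finger_gap: 0.0812
```

```bash
python3 - <<'E'
from h import *
tab([])
st=ctrl.read_state();im=grab('wrist','w8.png');C=cam('wrist',st)
s=grab('scene','s8.png')
im=cv2.convertScaleAbs(im,alpha=.85)
A=cv2.resize(im[60:260,156:356],(400,400),interpolation=cv2.INTER_CUBIC)
B=cv2.resize(s[120:270,130:280],(400,400),interpolation=cv2.INTER_CUBIC)
cv2.imwrite('pics/fin.png',np.hstack([A,B]))
S=lambda X:((proj(C,X)-[156,60])*2).round(0).tolist()
for n,z,a,b in(('nest',.016,.064,.044),('blank seated',.032,.05,.03)):
    X=[bed(sx*a-.0013,sy*b+.0118,z) for sx,sy in((-1,1),(-1,-1),(1,-1),(1,1))]
    print(n,S(X),((proj(cam('scene'),X)-[130,120])*400/150).round(0).tolist())
E
```

```text
tcp [ 0.6535 -0.154   0.38  ] t 17.35 F [-0.0923  0.2792 -0.8171] gap 0.0812227523113939 q [-0.3138  0.6482  1.3607 -0.1314  1.635  -1.8011]
nest [[295.0, 122.0], [112.0, 124.0], [125.0, 365.0], [286.0, 364.0]] [[300.0, 169.0], [270.0, 130.0], [184.0, 196.0], [211.0, 238.0]]
blank seated [[269.0, 156.0], [138.0, 157.0], [147.0, 354.0], [264.0, 354.0]] [[279.0, 161.0], [258.0, 135.0], [191.0, 187.0], [209.0, 216.0]]
```

View pics/fin.png

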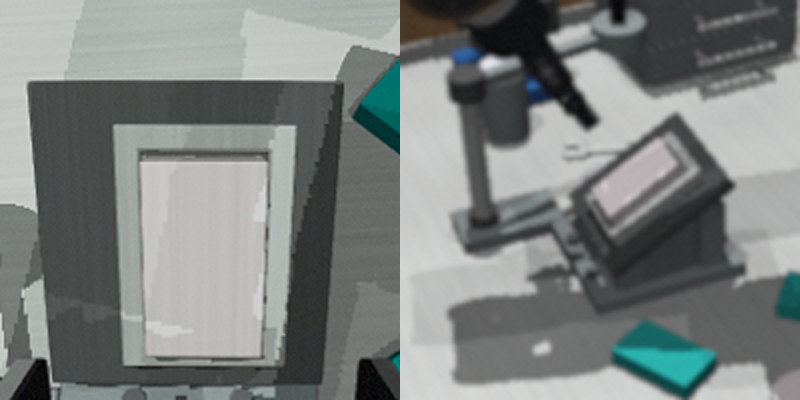

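The final view shows the blank in the cavity, square, with its top face at (140..267,158) to (145..263,357). That is within 3 px of the fully seated prediction. The lamp is clear, so I'm handing in.

```bash
python3 -c "
from cell import ctrl
print(ctrl.read_state()['force'],ctrl.job_done())"
```

```text
the job is handed in; nothing more can be done
[-0.13053275 -0.49522775 -0.83318781] None
```

I swung the lamp arm clear, laid the oblong blank in the sloping cavity, released it and handed the job in at about 17.5 s. No verdict is reported, so what follows is from my own checks.

- **Lamp:** I moved it before touching the blank. The joint is at about 0.8 rad, estimated from the images, and the head is well clear of the bed.
- **Cavity offset:** by sight, the nest is about 9–10 mm towards +y from the bed's middle.
- **Placing:** I lowered the blank in small steps. The first resistance came at the height of the cavity floor (8.4 mm measured, 8 mm nominal), and I pressed to about 10 N before letting go.
- **Final look:** the blank is square in the cavity, with its corners within 3 px of the fully seated prediction. The gripper is open, about 130 mm clear of the blank, with no force beyond sensor noise.
- **Small disagreements:**
  - The blank sat about 1 mm downhill in the grip, which I corrected before lowering.
  - The wrist camera's depth seemed 2–3 mm off, so I found the floor by touch.
- **Not checked:** I did not measure the other blanks and bystanders again. Nothing was seen to touch them, and no unexpected forces showed.

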